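# Lock the sample holder's collar on the spindle flat

## Task

On the turning stand, swing the sample holder's collar round the spindle until its thumb screw faces the spindle's flat squarely, then turn the thumb screw clockwise (seen from its outer end) until it stops, so that the collar is locked, and let go. Do not tighten the screw before it faces the flat, and leave the jars, bottle, brush, dish and spare sample around the stand where they are.

Things in the scene. Friction and masses are not known exactly. Their poses are not given: they have to be found in the camera images.
- stand: Cream-painted turning stand bolted to the bench. Base plate 160 (x) x 400 (y) x 14 mm; two posts 22 mm thick, tops at 154 mm, at y = -145 and +125 mm; gear motor box at y = +137 to +212 mm, top at 139 mm. A horizontal spindle runs along its y axis, 130 mm above the bench. Origin: on the bench below the spindle axis; z up, x away from the robot.
- axle (a point): Point on the spindle's axis in the middle of the holder collar's width (stand y = -30 mm). Its y axis runs along the spindle, its z axis is the outward normal of the spindle's flat; turns with the spindle, not with the collar.
- flat_mid (a point): Point on the spindle's flat, 8 mm from its axis, 42 mm along +y from the collar's middle. z axis: the flat's outward normal; y: along the spindle. The spindle is a 26 mm steel bar with one flat 20 mm wide along its length. On +y, 90 mm from the holder collar's middle, a dark fixed stop collar (38 mm diameter, 14 mm wide) has its small set screw on the flat already.
- collar (a joint): Turn of the holder collar about the spindle, rad: 0 when the thumb screw faces the flat squarely, positive when it leans to the stand's +x side, away from the robot. Starts at 0.55 to 0.95. Aluminium ring, 50 mm diameter, 20 mm wide; opposite the screw a rod with a sushi replica reaches 93 mm from the axis. Stiff (0.25 N m, 5 N at the screw's head); stays where left, no detent.
- thumb_grip (a point): Middle of the thumb screw's head, on the screw's axis, 53 mm from the spindle's axis. The head is a steel plate 34 (x) x 10 (y) x 30 mm (z; 38 to 68 mm from the spindle's axis) on a 9 mm stem standing radially on the collar. z axis: outward along the screw. With the screw loose the plate's broad faces look along the spindle.
- spindle (a joint): Turn of the spindle, rad: 0 when its flat faces straight up, positive when the flat leans to the stand's +x side. Between -0.3 and 0.3; held by the gear motor, it does not turn.
- thumb (a joint): Turn of the thumb screw, rad: 0 fully loose (broad faces of the head look along the spindle), grows clockwise seen from its outer end, stops at 1.35 = tight. Starts at 0 to 0.2. Friction 0.06 N m; stays where it is left and does not travel along its axis (a quarter-turn locking screw).
- jar_low: Loose paint jar, 54 mm diameter, 55 mm high, on the bench in front of the stand. Leave it alone. Origin: centre of its underside.
- jar_mid: Loose dark paint jar, 48 mm diameter, 65 mm high, in front of the stand. Leave it alone. Origin: centre of its underside.
- jar_side: Loose paint jar, 56 mm diameter, 60 mm high, beside the gear motor. Leave it alone. Origin: centre of its underside.
- thinner: Loose green glass bottle, 66 mm diameter, 170 mm high, at the right of the bench. Leave it alone. Origin: centre of its underside.
- brush: Loose brush lying behind the stand, along it. Leave it alone. Origin: centre of its underside.
- dish: Loose small white dish, 90 mm diameter, 22 mm high, beside the stand's -y end. Leave it alone. Origin: centre of its underside.
- sample: Loose sushi replica 68 x 33 x 31 mm on the bench beside the gear motor. Leave it alone. Origin: centre of its underside.

How it is judged:
By the outcome, as a careful person would: the job done as asked, in the order asked, and still so for the second after the job is handed in, with the robot touching nothing.
It also fails if it takes over 38 s, if anything falls off the work surface, if the arm or the gripper's body presses on something with over 40 N, if the wrist force passes 120 N, or if a joint passes its speed limit or range.

## Robot

A 6-joint arm with a two-finger parallel gripper is mounted at the origin on the work surface. World frame = base frame: x ahead of the robot, y to its left, z up, the work surface at z = 0. Lengths are in m, angles in rad, forces in N, time in s.
With the tool pointing down it reaches from about 0.35 to 0.8 m from the base axis. Payload 7.3 kg.
Tool frame: the origin (TCP) lies midway between the tips of the shut fingers; the grasp point (between the pads) lies 19 mm behind it; z points along the fingers, y is the direction in which the jaws open and shut (so a half turn about z gives the same grasp; the last joint's range is limited). The gripper opens to 85 mm and grips with 20 to 120 N. Pads are 22 mm wide; open, the fingers measure 114 mm over their backs; the gripper's body (76 mm by 85 mm) begins 54 mm behind the grasp point. The pads swing forward as they close: fully open they stand 13 mm farther back than shut.
Start: joints at [-1.301, 0.342, 1.524, -0, 1.275, -0.146], TCP at [0.212, -0.48, 0.195] pointing down, gripper open.
Joint ranges: [-2.53, 2.53], [-0.77, 2.02], [0.04, 2.7], [-1, 4.14], [0.28, 2.66], [-3.11, 3.11]. Speed limits (rad/s): [2.57, 2.57, 3.14, 3.14, 3.14, 3.14].

## Interface

Orientations are given as [roll, pitch, yaw] about the fixed x, y, z axes, in that order (R = Rz(yaw) Ry(pitch) Rx(roll)).
In Python, from cell import telemetry, cams, manip gives the robot as it stands. The module is installed in compiled form; this text tells all that it offers.
- The arm moves only by the shell command python3 -m inch 'ROWS' [FORCE]. ROWS is a JSON object of lists of equal length, an entry for each row: "offset": the shift along the tool's x, y, z each as a share of 150 mm, from -1 to 1, a list of three; "turn": the turn, a rotation vector about the tool's x, y, z each as a share of 360 degrees, from -1 to 1, a list of three; "claw": the gripper command: -1 is fully open, 1 is shut, values between are in proportion. In form: {"offset": [[tx, ty, tz], ...], "turn": [[ax, ay, az], ...], "claw": [claw, ...]}. A call has 1 to 10 rows; each row is the pose to reach, as a shift and turn from the pose commanded when the call began, along the tool's axes at that moment, turning the shorter way round; what a row does not reach only later rows make up. A row lasts 1/8 s, in which the tool goes at most 62.5 mm and 10.7 degrees, less where a joint would pass 70% of its speed; a pose out of reach is approached as far as the arm can. A call with a number of a shift or a turn outside -1 to 1 is refused whole. A call with a gripper value outside its range is refused whole. The fingers move at their own pace and stop on an object; FORCE is the grip in N (left out, the last holds). Time passes only in rows, so rows that repeat a pose let the fingers close. It gives the time, the measured TCP pose, the force and the opening at its end, in the units of the state.
- telemetry.read_state(): the state, without advancing time (a new reading comes with each control period).
- cams.snapshot(name): name is "scene" or "side" or "wrist"; returns (picture, depth): 420x560x3 uint8, red, green, blue; 420x560 float32, m along the optical axis (not along the pixel's ray), 0 where there is no reading.
- cams.calibration(name): a dict with "K" (3x3 intrinsics, pixels), "world_from_camera" (4x4, takes a point from camera to world coordinates); the wrist camera has in their place "hand_eye" (4x4, takes a point from camera to tool coordinates, whose origin is the TCP and whose axes are the flange's). Camera axes: x right, y up, looking along -z (the intrinsics and any distortion apply to the point x, -y, -z); pixel columns grow to the right and rows downward; lengths in m; the calibration is good to about 2 mm. A picture is of the moment at which its call begins: read the wrist's pose just before it. calibration takes no time and is no camera call.
- manip.sign_off(): hands the job in, once; it reports no verdict.
The state is a dict: "t": time; "q": joint angles; "qd": joint speeds; "joint_efforts": joint torques, N m; "eef_pos": TCP position; "eef_rot": TCP orientation; "force": force on the tool from outside, world axes, zero at the start; "moment": the same for the moment, N m; "opening": finger opening in m.
Only numpy, scipy, OpenCV 4.12 (cv2) and the standard library are available. Lean on these libraries where they do the work, as an engineer would, in place of code of your own. Each camera call takes 0.05 s, during which the arm holds its last target. There are 200 camera calls.

## Working session

There is one attempt and no reset: what is moved stays moved. The work goes in short steps, Python scripts to look and compute and a shell command to move; the robot and the scene stay as the last step left them, time stands still between calls to the robot, and variables do not carry over. Pictures are saved under pics/ and viewed, about 8 in all and at most 12, crops included, and the job is handed in when it is done.

```bash
mkdir -p pics
python3 - <<'E'
from cell import telemetry, cams
import cv2, numpy as np
print(telemetry.read_state())
for n in ["scene","side"]:
    p,d=cams.snapshot(n); cv2.imwrite(f"pics/{n}0.png",p[:,:,::-1]); np.savez(f"pics/{n}0.npz",p=p,d=d)
    c=cams.calibration(n); print(n,c)
print(cams.calibration("wrist"))
E
```

```text
{'t': 0.0, 'q': array([-1.30106467e+00,  3.42709897e-01,  1.52502774e+00,  1.92545369e-05,
        1.27537114e+00, -1.46006307e-01]), 'qd': array([-6.78414647e-04,  9.09743951e-04,  1.37817709e-05,  7.61201202e-04,
        8.62081060e-05,  6.27014998e-04]), 'joint_efforts': array([-1.51108907e-03, -4.33687663e+01, -2.46015322e+01, -3.17051135e-04,
        7.76583329e-03,  5.33719083e-05]), 'eef_pos': array([ 0.21193116, -0.4798306 ,  0.1944289 ]), 'eef_rot': array([-3.14009533e+00, -2.38794913e-04,  4.15732160e-01]), 'force': array([-0.97880478,  0.23531788, -0.09536038]), 'moment': array([-0.01898069,  0.00806939, -0.0117801 ]), 'opening': 0.08534607451470674}
scene {'K': array([[407.76757931,   0.        , 274.37493647],
       [  0.        , 407.76757931, 204.65546518],
       [  0.        ,   0.        ,   1.        ]]), 'world_from_camera': array([[ 0.4820193 , -0.44858331,  0.75261571,  1.36923061],
       [ 0.87614147,  0.25245849, -0.41065903, -0.49522266],
       [-0.00578943,  0.85734341,  0.51471231,  0.71564578],
       [ 0.        ,  0.        ,  0.        ,  1.        ]
[... 251 characters left out ...]

       [-0.59721195, -0.59298348,  0.54010044,  0.70696488],
       [ 0.00482112,  0.67070583,  0.74170779,  1.13397335],
       [ 0.        ,  0.        ,  0.        ,  1.        ]])}
{'K': array([[368.92967869,   0.        , 276.78301206],
       [  0.        , 368.92967869, 204.14047346],
       [  0.        ,   0.        ,   1.        ]]), 'hand_eye': array([[-5.46356683e-04,  9.51461947e-01,  3.07765927e-01,
         7.99101614e-02],
       [ 9.99999817e-01,  4.40043204e-04,  4.14835460e-04,
        -4.87153035e-05],
       [ 2.59269850e-04,  3.07766097e-01, -9.51462013e-01,
        -1.77983170e-01],
       [ 0.00000000e+00,  0.00000000e+00,  0.00000000e+00,
         1.00000000e+00]])}
```

View pics/scene0.png

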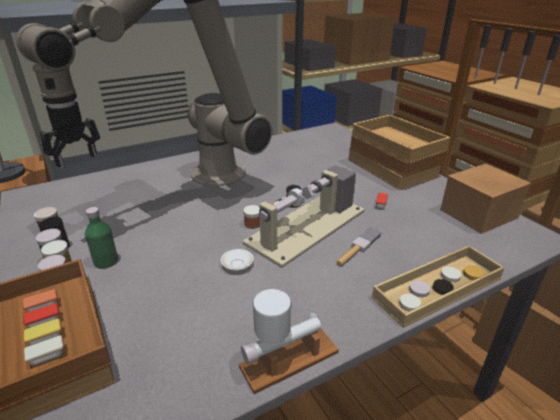

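View pics/side0.png

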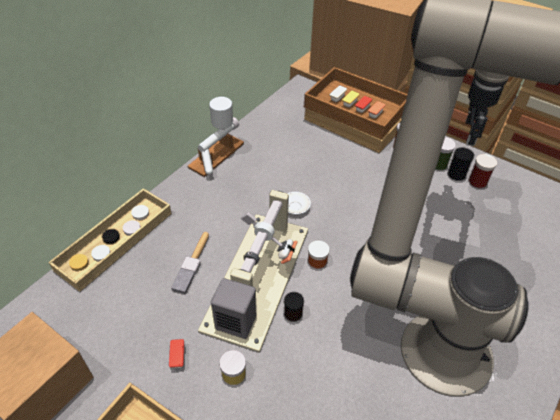

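The scene view shows the stand at about (305,215), and the side view shows it at about (255,270), with the thumb screw near (252,218) leaning away from the robot. Next I fit the stand's pose from the cream mask and depth.

```bash
cat > h.py <<'E'
import numpy as np, cv2
from cell import cams
from scipy.spatial.transform import Rotation as R
def cloud(d,K,T):
    v,u=np.mgrid[:d.shape[0],:d.shape[1]]
    P=np.stack([(u-K[0,2])/K[0,0]*d,-(v-K[1,2])/K[1,1]*d,-d],-1)
    return P@T[:3,:3].T+T[:3,3]
def pose(st):
    T=np.eye(4);T[:3,:3]=R.from_euler('xyz',st['eef_rot']).as_matrix();T[:3,3]=st['eef_pos'];return T
E
python3 - <<'E'
from h import *
C=[]
for n in ["scene","side"]:
    z=np.load(f"pics/{n}0.npz");c=cams.calibration(n)
    W=cloud(z['d'],c['K'],c['world_from_camera']);p=z['p'].astype(int)
    hsv=cv2.cvtColor(z['p'],cv2.COLOR_RGB2HSV).astype(int)
    roi=(W[...,0]>.3)&(W[...,0]<.9)&(abs(W[...,1])<.35)&(z['d']>0)
    bench=roi&(abs(W[...,2])<.006); print(n,"bench z",np.median(W[bench][:,2]))
    m=roi&(abs(W[...,2]-.014)<.007)&(hsv[...,0]>15)&(hsv[...,0]<40)&(hsv[...,1]>25)&(hsv[...,2]>110)
    m=m.astype(np.uint8); k,l,s,_=cv2.connectedComponentsWithStats(m)
    m=cv2.morphologyEx(m,cv2.MORPH_OPEN,np.ones((3,3)))
    Q=W[m>0]; print(n,len(Q),cv2.minAreaRect(Q[:,:2].astype(np.float32)),np.median(Q[:,2]),np.median(Q,axis=0)); C.append(Q)
    hi=roi&(W[...,2]>.05)&(W[...,2]<.25)&(W[...,0]>.4)
    print(np.percentile(W[hi],[1,99],axis=0))
Q=np.vstack(C);r=cv2.minAreaRect(Q[:,:2].astype(np.float32));print(r,cv2.boxPoints(r))
E
```

```text
scene bench z -0.0008938812156634723
scene 3084 ((0.6715812683105469, 0.15173837542533875), (0.5431767702102661, 0.3981539011001587), 16.39037322998047) 0.013093490215858983 [0.5201423  0.0772803  0.01309349]
[[ 0.41068758 -0.29959409  0.05156644]
 [ 0.89960694  0.27994794  0.1870756 ]]
side bench z 0.00022220575100528883
side 3937 ((0.6655691266059875, 0.15358947217464447), (0.5310396552085876, 0.4026121199131012), 16.983596801757812) 0.014171459797047703 [0.4643627  0.09907922 0.01417146]
[[ 0.40188719 -0.27843468  0.05204569]
 [ 0.89502132  0.28803043  0.18809913]]
((0.6714068651199341, 0.15517443418502808), (0.543551504611969, 0.40262696146965027), 16.898502349853516) [[ 0.35284886  0.2687964 ]
 [ 0.4698833  -0.11644559]
 [ 0.98996484  0.04155245]
 [ 0.8729304   0.42679447]]
```

Run:
```python
from h import *
C=[];A=[]
a=0.2949
for n in ["scene","side"]:
    z=np.load(f"pics/{n}0.npz");c=cams.calibration(n)
    W=cloud(z['d'],c['K'],c['world_from_camera'])
    hsv=cv2.cvtColor(z['p'],cv2.COLOR_RGB2HSV).astype(int)
    L=(W[...,:2]-[.488,.099])@np.array([[np.cos(a),-np.sin(a)],[np.sin(a),np.cos(a)]])
    roi=(abs(L[...,0])<.11)&(abs(L[...,1])<.24)&(z['d']>0)
    cream=(hsv[...,0]>15)&(hsv[...,0]<40)&(hsv[...,1]>25)&(hsv[...,2]>110)
    m=roi&(abs(W[...,2]-.014)<.006)&cream
    Q=W[m]; r=cv2.minAreaRect(Q[:,:2].astype(np.float32)); print(n,len(Q),r); C.append(Q)
    for lo,hi,nm in [(.147,.16,'posts'),(.134,.143,'motor')]:
        k=roi&(W[...,2]>lo)&(W[...,2]<hi)
        if nm=='posts':k&=cream
        for s in (-1,1):
            kk=k&(np.sign(L[...,1])==s); 
            if kk.sum()>5: print(nm,s,kk.sum(),np.percentile(L[kk],[3,50,97],axis=0).round(4).tolist(),np.median(W[kk][:,2]))
    v=roi&(W[...,2]>.09)&(abs(L[...,1]+.03)<.03); ii=np.argwhere(v)
    print(n,"collar px",ii.min(0),ii.max(0)); A.append(v)
    y0,x0=ii.min(0)-25;y1,x1=ii.max(0)+25
    cv2.imwrite(f"pics/crop_{n}.png",cv2.resize(z['p'][y0:y1,x0:x1,::-1],None,fx=4,fy=4,interpolation=cv2.INTER_CUBIC)); print(x0,y0)
Q=np.vstack(C);r=cv2.minAreaRect(Q[:,:2].astype(np.float32));print(r)
```

```text
scene 2903 ((0.4901897609233856, 0.0984366312623024), (0.16234126687049866, 0.40009236335754395), 17.467313766479492)
posts -1 86 [[-0.0185, -0.1802], [0.005, -0.1721], [0.0256, -0.1616]] 0.1524475306876102
posts 1 64 [[-0.0193, 0.0891], [0.0043, 0.0984], [0.0241, 0.1105]] 0.1520105885369764
motor -1 231 [[-0.0156, -0.1872], [0.0054, -0.1133], [0.0259, -0.0591]] 0.13758449436691156
motor 1 351 [[-0.033, 0.0165], [0.0082, 0.1371], [0.0403, 0.1812]] 0.13763332414144902
scene collar px [185 276] [205 313]
251 160
side 3941 ((0.4889967739582062, 0.09948311001062393), (0.16051165759563446, 0.40278497338294983), 17.23878288269043)
posts -1 130 [[-0.0207, -0.1802], [0.0031, -0.1652], [0.0267, -0.1556]] 0.15318070779977971
posts 1 184 [[-0.0224, 0.0897], [0.0002, 0.1023], [0.0238, 0.1114]] 0.15350820779869762
motor -1 433 [[-0.021, -0.1608], [-0.0003, -0.0907], [0.0182, -0.0059]] 0.1382477525175715
motor 1 1296 [[-0.0387, 0.0128], [-0.001, 0.1434], [0.0384, 0.1855]] 0.13865135465239642
side collar px [212 241] [259 293]
216 187
((0.4897858500480652, 0.09967146068811417), (0.1623600721359253, 0.4030863046646118), 17.448078155517578)
```

```bash
cat >> h.py <<'E'
A=0.303; O=np.array([.4968,.0751,0]); S=R.from_euler('z',A).as_matrix()
def tool(phi,twist=0,side=-1):
    "tool with z pointing inward along a radial direction leaning phi to +x; tool x toward robot when side=-1"
    z=np.array([-np.sin(phi),0,-np.cos(phi)]); x=side*np.array([np.cos(phi),0,-np.sin(phi)])
    M=np.stack([x,np.cross(z,x),z],1)
    return S@M@R.from_rotvec([0,0,twist]).as_matrix()
def delta(p,M):
    "shares for inch from the measured pose"
    from cell import telemetry
    T=pose(telemetry.read_state())
    o=T[:3,:3].T@(p-T[:3,3])/.15; r=R.from_matrix(T[:3,:3].T@M).as_rotvec()/(2*np.pi)
    print("offset",o.round(4).tolist(),"turn",r.round(4).tolist())
E
python3 -m inch '{"offset":[[0.1,-0.05,-0.2],[0.25,-0.15,-0.4],[0.45,-0.3,-0.5],[0.7,-0.45,-0.5],[0.9,-0.6,-0.5],[1,-0.7,-0.5]],"turn":[[0,0,-0.02],[0,0,-0.05],[0,0,-0.08],[0,0,-0.11],[0,0,-0.14],[0,0,-0.16]],"claw":[-1,-1,-1,-1,-1,-1]}'
python3 -c "
from h import *
delta(O+S@[.05,-.015,.27],tool(0))"
```

```text
t: 0.85
eef_pos: [0.3075, -0.3219, 0.2699]
eef_rot: [-3.141, -0.001, 1.427]
force: [-0.4, -0.2, -0.2]
opening: 0.0854
offset [2.8536, 1.2148, 0.001] turn [0.0001, -0.0001, -0.321]
```

```bash
python3 -m inch '{"offset":[[0.3,0.1,0],[0.6,0.2,0],[0.9,0.35,0],[1,0.4,0]],"turn":[[0,0,-0.03],[0,0,-0.06],[0,0,-0.08],[0,0,-0.11]],"claw":[-1,-1,-1,-1]}'
python3 -c "
from h import *
delta(O+S@[.05,-.015,.27],tool(0))"
```

```text
t: 1.35
eef_pos: [0.3894, -0.182, 0.2699]
eef_rot: [3.141, -0.001, 2.12]
force: [0.2, -0.1, 0.2]
opening: 0.0852
offset [0.9106, 1.8041, 0.0005] turn [0.0001, -0.0001, -0.2109]
```

```bash
python3 -m inch '{"offset":[[0.15,0.3,0],[0.3,0.6,0],[0.4,0.8,0],[0.5,1,0]],"turn":[[0,0,-0.03],[0,0,-0.06],[0,0,-0.09],[0,0,-0.11]],"claw":[-1,-1,-1,-1]}'
python3 -c "
from h import *
delta(O+S@[.05,-.015,.27],tool(0))"
```

```text
t: 1.85
eef_pos: [0.4789, -0.0414, 0.2697]
eef_rot: [-3.141, -0.001, 2.808]
force: [-0.3, -1.4, -0.3]
opening: 0.0857
offset [-0.1856, 0.8907, -0.0023] turn [0.0, -0.0001, -0.1013]
```

```bash
python3 -m inch '{"offset":[[-0.05,0.3,0],[-0.1,0.6,0],[-0.186,0.89,0],[-0.186,0.89,0],[-0.186,0.89,0]],"turn":[[0,0,-0.03],[0,0,-0.06],[0,0,-0.085],[0,0,-0.101],[0,0,-0.101]],"claw":[-1,-1,-1,-1,-1]}'
python3 - <<'E'
from h import *
from cell import telemetry
st=telemetry.read_state();p,d=cams.snapshot("wrist");c=cams.calibration("wrist")
T=pose(st)@c['hand_eye'];np.savez("pics/w1.npz",p=p,d=d,T=T,K=c['K'])
cv2.imwrite("pics/w1.png",p[:,:,::-1])
W=cloud(d,c['K'],T);L=(W-O)@S
for uv in [(277,120),(277,176),(200,120),(350,120)]: print(uv,L[uv[1],uv[0]].round(4))
E
```

```text
t: 2.48
eef_pos: [0.5492, 0.0743, 0.2694]
eef_rot: [3.141, -0.001, -2.846]
force: [-0.2, 0.5, 0.1]
opening: 0.0851
(277, 120) [-0.0009 -0.0156  0.1383]
(277, 176) [ 0.0761 -0.0161  0.0134]
(200, 120) [-0.0013 -0.079   0.1372]
(350, 120) [-0.0004  0.0443  0.138 ]
```

View pics/w1.png

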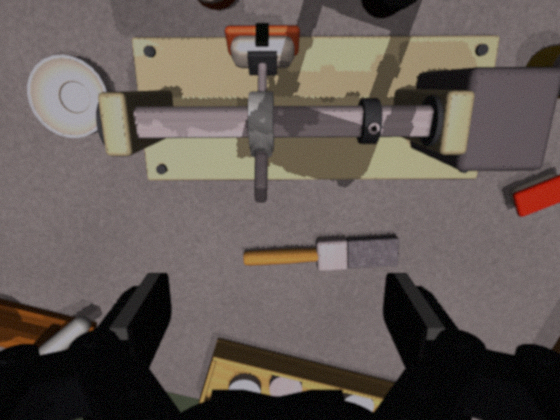

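The wrist view shows the holder collar at (261,122), the thumb screw's head at (261,178) leaning to +x, and the rod with the replica at (262,45). The stop collar's set screw is at (374,128), slightly to +x, so the flat leans a little that way. I'll measure these from the depth.

```bash
cat > meas.py <<'E'
from h import *
import sys
z=np.load(sys.argv[1]);d=z['d'];W=cloud(d,z['K'],z['T']);L=(W-O)@S
L[d==0]=9
def roi(x,y,zz): return (L[...,0]>x[0])&(L[...,0]<x[1])&(L[...,1]>y[0])&(L[...,1]<y[1])&(L[...,2]>zz[0])&(L[...,2]<zz[1])
# posts tops -> stand y and axis x
for y in ((-.175,-.115),(.1,.15)):
    Q=L[roi((-.06,.06),y,(.147,.16))]
    if len(Q)>20: print("post",len(Q),np.percentile(Q,[2,98],axis=0).round(4).tolist())
# spindle cross section both sides of the collar
for y in ((-.1,-.05),(-.01,.035),(-.1,.035)):
    m=roi((-.03,.03),y,(.11,.16)); m&=~((L[...,1]>-.05)&(L[...,1]<-.01)); Q=L[m]
    print("spindle",y,len(Q),"x",np.percentile(Q[:,0],[1,50,99]).round(4))
    b=np.arange(-.016,.0161,.002); print([(round(float(c)*1e3,1),round(float(np.median(Q[abs(Q[:,0]-c)<.001,2]))*1 if 0 else round(float(np.median(Q[abs(Q[:,0]-c)<.001,2])*1e3),2)) for c in b if (abs(Q[:,0]-c)<.001).sum()>5])
    for w in (.006,.008):
        for c0 in (0,.002,.004):
            q=Q[abs(Q[:,0]-c0)<w]; k=np.polyfit(q[:,0],q[:,2],1); print("  flat slope w",w,c0,round(-np.arctan(k[0]),4),round(k[1],4),end='')
    print()
Q=L[roi((.024,.09),(-.06,0),(.1,.24))]
print("head",len(Q),Q.mean(0).round(4),np.percentile(Q,[2,98],axis=0).round(4).tolist())
e,V=np.linalg.eigh(np.cov(Q[:,[0,2]].T));v=V[:,1]*np.sign(V[1,1]);print("lean from pca",np.arctan2(v[0],v[1]).round(3))
v=Q.mean(0)-[0,0,.13];print("lean from mean",np.arctan2(v[0],v[2]).round(3),np.hypot(v[0],v[2]).round(4))
k=np.polyfit(Q[:,0],Q[:,1],1);print("edge",k)
E
python3 meas.py pics/w1.npz
```

```text
File "meas.py", line 14
    b=np.arange(-.016,.0161,.002); print([(round(float(c)*1e3,1),round(float(np.median(Q[abs(Q[:,0]-c)<.001,2]))*1 if 0 else round(float(np.median(Q[abs(Q[:,0]-c)<.001,2])*1e3),2)) for c in b if (abs(Q[:,0]-c)<.001).sum()>5])
                                                                                                                                                                                                                               ^
SyntaxError: closing parenthesis ']' does not match opening parenthesis '('
```

```bash
sed -i '14s/.*/    b=np.arange(-.016,.0161,.002); print([(round(c*1e3),round(float(np.median(Q[abs(Q[:,0]-c)<.001,2]))*1e3,1)) for c in b if (abs(Q[:,0]-c)<.001).sum()>5])/' meas.py
python3 meas.py pics/w1.npz
```

```text
post 1968 [[-0.0233, -0.1579, 0.1478], [0.0243, -0.133, 0.1545]]
post 1992 [[-0.0219, 0.1111, 0.1475], [0.0249, 0.135, 0.1546]]
spindle (-0.1, -0.05) 1870 x [-0.0115  0.0002  0.013 ]
[(-12, 132.5), (-10, 136.0), (-8, 138.5), (-6, 138.5), (-4, 138.3), (-2, 137.8), (0, 137.6), (2, 137.2), (4, 137.0), (6, 136.5), (8, 136.0), (10, 136.0), (12, 135.4), (14, 134.1)]
  flat slope w 0.006 0 0.1649 0.1376  flat slope w 0.006 0.002 0.1756 0.1376  flat slope w 0.006 0.004 0.1807 0.1376  flat slope w 0.008 0 0.1713 0.1376  flat slope w 0.008 0.002 0.1757 0.1376  flat slope w 0.008 0.004 0.1713 0.1376
spindle (-0.01, 0.035) 1746 x [-0.0114  0.0004  0.0139]
[(-12, 130.9), (-10, 135.3), (-8, 138.3), (-6, 138.7), (-4, 138.5), (-2, 137.9), (0, 137.6), (2, 137.3), (4, 137.0), (6, 136.5), (8, 136.1), (10, 135.9), (12, 135.4), (14, 133.5)]
  flat slope w 0.006 0 0.1758 0.1377  flat slope w 0.006 0.002 0.1817 0.1376  flat slope w 0.006 0.004 0.1754 0.1376  flat slope w 0.008 0 0.172 0.1376  flat slope w 0.008 0.002 0.1805 0.1377  flat slope w 0.008 0.004 0.1727 0.1376
spindle (-0.1, 0.035) 3616 x [-0.0115  0.0003  0.0137]
[(-12, 131.8), (-10, 135.6), (-8, 138.4), (-6, 138.6), (-4, 138.4), (-2, 137.9), (0, 137.6), (2, 137.2), (4, 137.0), (6, 136.5), (8, 136.1), (10, 135.9), (12, 135.4), (14, 133.6)]
  flat slope w 0.006 0 0.1702 0.1376  flat slope w 0.006 0.002 0.1784 0.1376  flat slope w 0.006 0.004 0.1782 0.1376  flat slope w 0.008 0 0.1716 0.1376  flat slope w 0.008 0.002 0.178 0.1376  flat slope w 0.008 0.004 0.1719 0.1376
head 632 [ 0.0389 -0.0287  0.1733] [[0.0243, -0.0355, 0.1462], [0.0609, -0.0225, 0.184]]
lean from pca 1.101
lean from mean 0.733 0.0582
edge [-0.03189653 -0.02750806]
```

```bash
cat > head.py <<'E'
from h import *
import sys
z=np.load(sys.argv[1]);d=z['d'];L=(cloud(d,z['K'],z['T'])-O)@S
X=L[...,0]-.001;Z=L[...,2]-.1295;m=(d>0)&(abs(L[...,1]+.03)<.02)&(np.hypot(X,Z)>.032)&(Z>0)&(np.hypot(X,Z)<.09)
x,zz,y=X[m]*1e3,Z[m]*1e3,L[...,1][m]*1e3
print(m.sum(),"x",x.min(),x.max(),"z",zz.min(),zz.max())
for c in np.arange(-30,72,3):
    k=abs(x-c)<1.5
    if k.sum()>4: print(int(c),np.percentile(zz[k],[10,50,90]).round(1),np.percentile(y[k],[3,97]).round(1),k.sum())
E
python3 head.py pics/w1.npz
```

```text
639 x 18.038832108627318 61.70341157829669 z 22.27337245235711 55.45420223893432
21 [36.  38.2 39.4] [-32.7 -24.3] 35
24 [27.9 40.1 41.5] [-32.8 -23.5] 64
27 [40.1 42.5 44.1] [-33.5 -24.1] 64
30 [43.2 45.  46.6] [-33.4 -24.2] 56
33 [45.5 47.1 48.8] [-33.3 -24.2] 61
36 [48.2 50.1 51.1] [-33.2 -24.2] 61
39 [50.7 52.5 54.1] [-33.2 -24.2] 62
42 [52.2 53.7 54.7] [-33.1 -24.2] 49
45 [50.  52.5 53.4] [-33.3 -24.3] 33
48 [46.2 48.7 50.3] [-33.7 -24.4] 35
51 [41.6 44.3 46. ] [-34.  -24.7] 29
54 [38.1 40.7 43.3] [-34.3 -24.9] 32
57 [34.  36.7 37.8] [-34.6 -24.9] 30
60 [32.  33.7 35.4] [-34.3 -25.6] 23
```

The flat leans 0.175 rad. The screw leans about 0.885 rad (side face 0.88, end face 0.897), and the head's middle is at y ≈ -29 mm. Next I move to a standoff along the screw's axis.

```bash
cat >> h.py <<'E'
def rad(phi,r,y=-.029,ax=.001,az=.1295): return O+S@[ax+r*np.sin(phi),y,az+r*np.cos(phi)]
E
python3 -c "
from h import *
delta(rad(.885,.135),tool(.885))"
```

```text
offset [-0.3741, -0.078, 0.3638] turn [0.0007, 0.1407, -0.0014]
```

```bash
python3 -m inch '{"offset":[[-0.08,0,-0.05],[-0.2,-0.03,0],[-0.3,-0.06,0.1],[-0.37,-0.08,0.2],[-0.374,-0.078,0.364],[-0.374,-0.078,0.364],[-0.374,-0.078,0.364]],"turn":[[0,0.025,0],[0,0.05,0],[0,0.08,0],[0,0.11,0],[0,0.135,0],[0.0007,0.1407,-0.0014],[0.0007,0.1407,-0.0014]],"claw":[-1,-1,-1,-1,-1,-1,-1]}'
python3 - <<'E'
from h import *
from cell import telemetry
st=telemetry.read_state();print(st['q'].round(3))
p,d=cams.snapshot("wrist");c=cams.calibration("wrist")
T=pose(st)@c['hand_eye'];np.savez("pics/w2.npz",p=p,d=d,T=T,K=c['K'])
cv2.imwrite("pics/w2.png",p[:,:,::-1])
delta(rad(.885,.034),tool(.885))
E
python3 head.py pics/w2.npz
```

```text
t: 3.4
eef_pos: [0.5983, 0.0724, 0.197]
eef_rot: [-3.132, -0.87, -2.838]
force: [-0.5, -0.4, 1.0]
opening: 0.0854
[ 0.092  1.274  0.039 -0.374  2.657 -2.042]
offset [0.0435, 0.0319, 0.5709] turn [-0.0018, 0.0038, -0.0002]
853 x 21.758697934125212 62.88355049699583 z 28.549879865106043 54.816475722225036
21 [38.2 38.6 39.3] [-30.2 -25.1] 7
24 [38.9 40.  41.2] [-32.9 -24.5] 16
27 [40.7 42.5 43.1] [-32.9 -23.9] 16
30 [43.8 44.5 46.3] [-32.7 -24.1] 22
33 [45.8 47.3 48.3] [-33.1 -23.8] 21
36 [49.  50.  50.6] [-32.4 -24.9] 17
39 [50.5 52.2 53.3] [-33. -24.] 27
42 [52.4 53.4 54.3] [-33.  -24.1] 52
45 [49.3 51.3 53.4] [-33. -24.] 110
48 [45.3 47.8 50. ] [-33.6 -24. ] 113
51 [41.8 44.2 46.3] [-33.6 -24.6] 104
54 [38.  40.5 42.8] [-33.6 -24.5] 108
57 [34.4 36.9 39. ] [-34.3 -25.1] 103
60 [30.8 33.  35.3] [-34.3 -25.1] 102
63 [29.1 30.9 32.2] [-33.  -26.4] 35
```

View pics/w2.png

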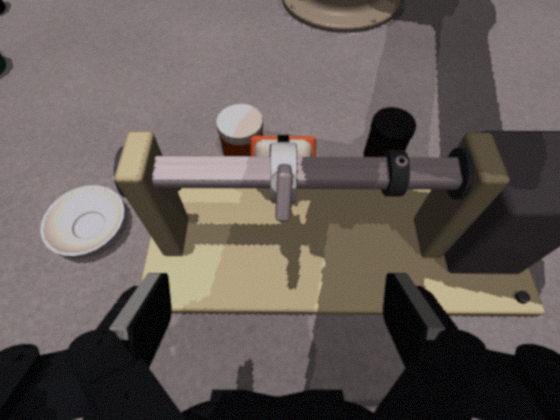

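The arm is at the q3/q5 range limit here, so I won't go deeper at this tilt. The pads grip the broad faces, so the tool's tilt in that plane is free, and I'll grasp with a 0.6 rad tilt instead. In this view the head is at about (284,195) and nothing has been disturbed.

```bash
cat >> h.py <<'E'
def grasp(phi,tilt,back=0,twist=0,y=-.029):
    "TCP pose for the pads' middle at the head's middle (screw lean phi), tool tilted by tilt, drawn back"
    M=tool(tilt,twist); return rad(phi,.053,y)+M[:,2]*(.019-back),M
E
python3 -c "
from h import *
delta(*grasp(.885,.6,.08))"
```

```text
offset [0.1454, 0.026, 0.0514] turn [-0.0018, -0.0415, 0.0001]
```

```bash
python3 -m inch '{"offset":[[0.08,0.013,0],[0.145,0.026,0.05],[0.145,0.026,0.05]],"turn":[[0,-0.02,0],[-0.0018,-0.0415,0],[-0.0018,-0.0415,0]],"claw":[-1,-1,-1]}'
python3 -c "
from h import *
from cell import telemetry
print(telemetry.read_state()['q'].round(3))
delta(*grasp(.885,.6,.08));delta(*grasp(.885,.6))"
```

```text
t: 3.82
eef_pos: [0.5778, 0.0703, 0.2221]
eef_rot: [-3.139, -0.585, -2.841]
force: [0.2, 0.3, 1.1]
opening: 0.0855
[ 0.068  0.873  0.665 -0.158  2.169 -1.856]
offset [-0.0351, -0.0013, 0.0461] turn [-0.0002, 0.0024, -0.0003]
offset [-0.0271, -0.0007, 0.5794] turn [-0.0002, 0.0024, -0.0003]
```

```bash
python3 -m inch '{"offset":[[-0.03,0,0.15],[-0.03,0,0.35],[-0.027,0,0.5],[-0.027,0,0.58],[-0.027,0,0.58]],"turn":[[0,0.0024,0],[0,0.0024,0],[0,0.0024,0],[0,0.0024,0],[0,0.0024,0]],"claw":[-1,-1,-1,-1,-1]}'
python3 - <<'E'
from h import *
from cell import telemetry
p,d=cams.snapshot("wrist");cv2.imwrite("pics/w3.png",p[:,:,::-1])
delta(*grasp(.885,.6))
E
```

```text
t: 4.45
eef_pos: [0.5362, 0.0567, 0.1441]
eef_rot: [-3.14, -0.606, -2.839]
force: [0.2, 0.3, 0.8]
opening: 0.0855
offset [0.0201, 0.0021, -0.0156] turn [-0.0002, -0.001, 0.0]
```

View pics/w3.png

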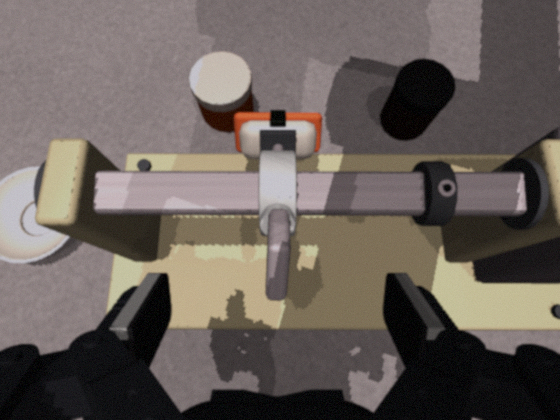

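The head, at about (277,265), is centred between the fingers at columns 170 and 385. I close on it.

```bash
python3 -m inch '{"offset":[[0.02,0,-0.015],[0.02,0,-0.015],[0.02,0,-0.015],[0.02,0,-0.015],[0.02,0,-0.015],[0.02,0,-0.015]],"turn":[[0,-0.001,0],[0,-0.001,0],[0,-0.001,0],[0,-0.001,0],[0,-0.001,0],[0,-0.001,0]],"claw":[0,0.7,1,1,1,1]}' 50
python3 - <<'E'
from h import *
from cell import telemetry
st=telemetry.read_state();print(st['moment'],st['force'])
for k in (.7,.45,.175): 
    p,M=grasp(k,.6-(.885-k)); delta(p,M)
E
```

```text
t: 5.25
eef_pos: [0.534, 0.0563, 0.1424]
eef_rot: [3.14, -0.61, -2.835]
force: [0.9, -0.8, -0.5]
opening: 0.0074
[-0.14304574 -0.38737477  0.10492149] [ 0.89566907 -0.76490145 -0.47124891]
offset [0.0522, 0.0001, -0.0471] turn [-0.0001, -0.031, 0.0004]
offset [0.1103, 0.0003, -0.054] turn [-0.0, -0.0708, 0.0004]
offset [0.1739, 0.0004, -0.0447] turn [0.0, -0.1145, 0.0004]
```

```bash
python3 -m inch '{"offset":[[0.026,0,-0.027],[0.052,0,-0.047],[0.082,0,-0.053],[0.11,0,-0.054],[0.143,0,-0.052],[0.174,0,-0.045],[0.174,0,-0.045]],"turn":[[0,-0.0155,0],[0,-0.031,0],[0,-0.051,0],[0,-0.0708,0],[0,-0.093,0],[0,-0.1145,0],[0,-0.1145,0]],"claw":[1,1,1,1,1,1,1]}'
python3 - <<'E'
from h import *
from cell import telemetry
st=telemetry.read_state();print(st['moment'],st['force'])
delta(*grasp(.175,.175-.285))
E
```

```text
t: 6.12
eef_pos: [0.5125, 0.05, 0.1598]
eef_rot: [3.139, 0.103, -2.838]
force: [1.7, -5.0, -20.2]
opening: 0.007
[-0.69543424 -0.21951279 -0.08934902] [  1.73952667  -4.95992908 -20.21324149]
offset [-0.0341, -0.0023, -0.0169] turn [0.0004, -0.0011, 0.0002]
```

The collar swung, with 20 N left along the screw. I release, back off and measure.

```bash
python3 -m inch '{"offset":[[0,0,0],[0,0,0],[0,0,0],[0,0,-0.3],[0,0,-0.7],[0,0,-0.8],[0,0,-0.8]],"turn":[[0,0,0],[0,0,0],[0,0,0],[0,0,0],[0,0,0],[0,0,0],[0,0,0]],"claw":[-1,-1,-1,-1,-1,-1,-1]}'
python3 - <<'E'
from h import *
from cell import telemetry
st=telemetry.read_state()
p,d=cams.snapshot("wrist");c=cams.calibration("wrist")
T=pose(st)@c['hand_eye'];np.savez("pics/w4.npz",p=p,d=d,T=T,K=c['K'])
cv2.imwrite("pics/w4.png",p[:,:,::-1])
E
python3 head.py pics/w4.npz; python3 meas.py pics/w4.npz | grep -A3 spin
```

```text
t: 7.0
eef_pos: [0.5054, 0.0472, 0.2838]
eef_rot: [-3.142, 0.113, -2.836]
force: [0.6, 0.4, -0.4]
opening: 0.0855
677 x -13.571632924632402 21.557957076403287 z 32.038752614242995 69.69161582754569
-12 [45.  55.6 66.1] [-33.3 -24.3] 166
-9 [65.1 68.  68.7] [-33.3 -24.4] 59
-6 [67.2 68.1 69.1] [-33.2 -24.5] 49
-3 [66.8 67.9 68.8] [-33.3 -24.4] 48
0 [66.4 67.6 68.6] [-33.3 -24.4] 50
3 [65.4 67.5 68.1] [-34.1 -24.3] 49
6 [65.4 66.9 67.7] [-34.1 -24.3] 49
9 [65.1 66.7 67.9] [-34.1 -24.3] 49
12 [65.5 66.5 67.4] [-34.1 -25. ] 46
15 [65.3 66.6 67.4] [-34.1 -25. ] 47
18 [64.6 66.1 67. ] [-34.2 -25. ] 42
21 [64.6 65.8 66.4] [-32.9 -25.4] 21
spindle (-0.1, -0.05) 1629 x [-0.012  -0.0018  0.0122]
[(-12, 131.4), (-10, 136.0), (-8, 138.3), (-6, 138.8), (-4, 138.5), (-2, 138.1), (0, 137.6), (2, 137.3), (4, 137.0), (6, 136.6), (8, 136.2), (10, 135.9), (12, 135.3)]
  flat slope w 0.006 0 0.1793 0.1377  flat slope w 0.006 0.002 0.1834 0.1377  flat slope w 0.006 0.004 0.1678 0.1376  flat slope w 0.008 0 0.1755 0.1376  flat slope w 0.008 0.002 0.1828 0.1377  flat slope w 0.008 0.004 0.1819 0.1377
spind
[... 319 characters left out ...]
 w 0.006 0.004 0.1728 0.1377  flat slope w 0.008 0 0.1764 0.1377  flat slope w 0.008 0.002 0.1764 0.1377  flat slope w 0.008 0.004 0.1692 0.1377
spindle (-0.1, 0.035) 3084 x [-0.0119 -0.0016  0.0127]
[(-12, 131.3), (-10, 135.7), (-8, 138.2), (-6, 138.9), (-4, 138.5), (-2, 138.0), (0, 137.6), (2, 137.3), (4, 136.9), (6, 136.6), (8, 136.2), (10, 135.9), (12, 135.4), (14, 134.3)]
  flat slope w 0.006 0 0.1791 0.1377  flat slope w 0.006 0.002 0.1788 0.1377  flat slope w 0.006 0.004 0.1698 0.1376  flat slope w 0.008 0 0.1759 0.1377  flat slope w 0.008 0.002 0.1798 0.1377  flat slope w 0.008 0.004 0.1758 0.1377
head 7 [ 0.0248 -0.03    0.1373] [[0.0244, -0.0378, 0.1357], [0.0254, -0.0206, 0.1383]]
```

View pics/w4.png

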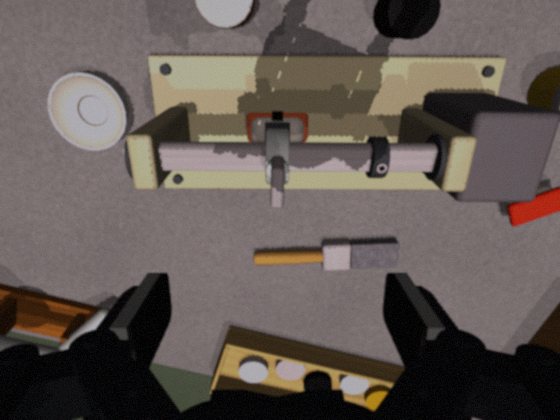

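The view shows the head at (277,185), standing nearly upright, past the flat's lean. I fit its end face the same way as the flat.

```bash
cat > lean.py <<'E'
from h import *
import sys
z=np.load(sys.argv[1]);d=z['d'];L=(cloud(d,z['K'],z['T'])-O)@S
X=L[...,0];Z=L[...,2];ok=d>0
def lean(m,nm):
    x,zz=X[m],Z[m];k=np.polyfit(x,zz,1)
    for _ in range(4):
        r=abs(zz-np.polyval(k,x));g=r<.002;k=np.polyfit(x[g],zz[g],1)
    print(nm,g.sum(),"lean",round(-np.arctan(k[0]),4),"x",np.percentile(x[g],[1,99]).round(4),"y",np.percentile(L[...,1][m][g],[3,97]).round(4),"z0",k[1].round(4))
lean(ok&(abs(L[...,1]+.03)<.016)&(Z>.188)&(Z<.21),"head")
for c in (0,.001,.002): lean(ok&(abs(L[...,1]+.03)>.02)&(abs(L[...,1]+.03)<.068)&(abs(X-c)<.007)&(abs(Z-.137)<.006),"flat")
E
python3 lean.py pics/w4.npz
python3 - <<'E'
from h import *
delta(*grasp(.075,.07))
E
```

```text
head 492 lean 0.072 x [-0.0102  0.0219] y [-0.0333 -0.0245] z0 0.197
flat 1545 lean 0.1813 x [-0.0069  0.0069] y [-0.0951  0.035 ] z0 0.1377
flat 1545 lean 0.1818 x [-0.0059  0.0079] y [-0.095  0.035] z0 0.1377
flat 1544 lean 0.1782 x [-0.0049  0.0089] y [-0.095  0.035] z0 0.1377
offset [0.0582, -0.0017, 0.7907] turn [0.0002, 0.0287, 0.0005]
```

```bash
python3 -m inch '{"offset":[[0.06,0,0.2],[0.058,0,0.45],[0.058,0,0.65],[0.058,0,0.79],[0.058,0,0.79],[0.058,0,0.79],[0.058,0,0.79]],"turn":[[0,0.015,0],[0,0.0287,0],[0,0.0287,0],[0,0.0287,0],[0,0.0287,0],[0,0.0287,0],[0,0.0287,0]],"claw":[-1,-1,-1,-1,-1,-1,-1]}'
python3 - <<'E'
from h import *
delta(*grasp(.07,.07))
E
```

```text
t: 7.92
eef_pos: [0.5091, 0.0485, 0.1643]
eef_rot: [3.141, -0.069, -2.836]
force: [0.6, -0.0, 0.1]
opening: 0.0851
offset [0.0022, 0.0004, 0.0063] turn [0.0001, 0.0001, 0.0004]
```

Aligned within 1 mm. I close, then swing by +0.11.

```bash
python3 -m inch '{"offset":[[0.002,0,0.006],[0.002,0,0.006],[0.002,0,0.006],[0.002,0,0.006],[0.002,0,0.006]],"turn":[[0,0,0],[0,0,0],[0,0,0],[0,0,0],[0,0,0]],"claw":[0,1,1,1,1]}' 50
python3 - <<'E'
from h import *
from cell import telemetry
st=telemetry.read_state();print(st['moment'],st['force'])
delta(*grasp(.07,.07));delta(*grasp(.125,.125));delta(*grasp(.178,.178))
E
```

```text
t: 8.55
eef_pos: [0.5083, 0.0484, 0.1626]
eef_rot: [3.14, -0.071, -2.836]
force: [-0.2, -0.1, 0.2]
opening: -0.0002
[-0.02456181 -0.02504802  0.02572998] [-0.24800113 -0.05560365  0.15511037]
offset [-0.0021, -0.0005, -0.0056] turn [0.0002, -0.0001, 0.0004]
offset [-0.0145, -0.0005, -0.0053] turn [0.0002, 0.0086, 0.0004]
offset [-0.0265, -0.0006, -0.0043] turn [0.0001, 0.0171, 0.0004]
```

Opening is 0, so there is nothing between the pads. I take a look.

Run:
```python
from h import *
from cell import telemetry
st=telemetry.read_state()
p,d=cams.snapshot("wrist");c=cams.calibration("wrist")
T=pose(st)@c['hand_eye'];np.savez("pics/w5.npz",p=p,d=d,T=T,K=c['K'])
q,_=cams.snapshot("side")
cv2.imwrite("pics/w5.png",np.hstack([p[60:,100:460],cv2.resize(q[160:340,160:370],(420,360))])[:,:,::-1])
```

```text
(no output)
```

View pics/w5.png

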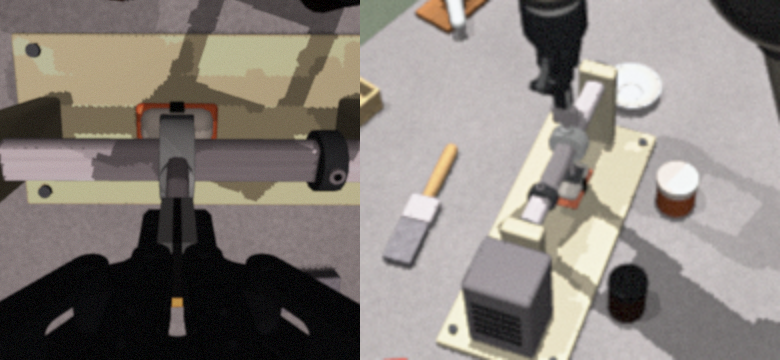

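Run:
```python
from h import *
from cell import telemetry
print(telemetry.read_state()['opening'])
z=np.load("pics/w5.npz");d=z['d'];L=(cloud(d,z['K'],z['T'])-O)@S*1e3
for v in range(215,400,8): print(v,[(u,*L[v,u].round(0).astype(int).tolist()) if d[v,u]>0 else (u,'-') for u in (262,268,273,277,281,286,292)])
T=z['T'];
for P in ([.0047,-.029,.197],[-.01,-.029,.198],[.022,-.029,.195]):
    c=np.linalg.inv(T)@np.r_[O+S@P,1];K=z['K'];print(P,K[0,2]+K[0,0]*c[0]/-c[2],K[1,2]-K[1,1]*c[1]/-c[2])
```

```text
-0.0002576253831873697
215 [(262, -8, -37, 152), (268, -8, -34, 152), (273, -8, -31, 153), (277, -8, -29, 152), (281, -8, -26, 152), (286, -8, -24, 151), (292, -8, -20, 152)]
223 [(262, -4, -37, 153), (268, -11, -33, 176), (273, -12, -31, 181), (277, -12, -29, 180), (281, -12, -27, 179), (286, -11, -24, 176), (292, -4, -20, 153)]
231 [(262, -2, -37, 161), (268, -10, -33, 187), (273, -11, -31, 190), (277, -11, -29, 190), (281, -11, -27, 189), (286, -11, -25, 188), (292, 0, -20, 154)]
239 [(262, 3, -37, 160), (268, -10, -33, 197), (273, -10, -30, 197), (277, -10, -29, 197), (281, -10, -27, 197), (286, -9, -25, 195), (292, 3, -21, 159)]
247 [(262, 8, -37, 160), (268, -7, -33, 198), (273, -7, -30, 198), (277, -7, -29, 197), (281, -7, -27, 197), (286, -6, -25, 197), (292, 10, -20, 152)]
255 [(262, 17, -37, 149), (268, -3, -33, 197), (273, -3, -30, 197), (277, -3, -29, 198), (281, -3, -27, 198), (286, -2, -25, 196), (292, 16, -20, 149)]
263 [(262, -4, -35, 208), (268, -4, -32, 208), (273, -4, -30, 208), (277, -3, -29, 207), (281, -4, -27, 208), (286, -4, -25, 208), (292, -3, -23, 207)]
271
[... 2029 characters left out ...]
215, -28, 0), (281, 216, -23, -1), (286, 18, -26, 246), (292, 3, -25, 264)]
383 [(262, 6, -33, 264), (268, 18, -32, 250), (273, 225, -32, 0), (277, 227, -28, -2), (281, 226, -23, -1), (286, 18, -26, 249), (292, 6, -25, 264)]
391 [(262, 9, -33, 263), (268, 21, -32, 249), (273, 235, -32, 0), (277, 236, -28, -1), (281, 238, -23, -2), (286, 18, -26, 252), (292, 8, -25, 264)]
399 [(262, 2, -32, 274), (268, 2, -31, 274), (273, 2, -30, 273), (277, 2, -29, 274), (281, 2, -28, 274), (286, 2, -27, 273), (292, 3, -25, 273)]
[0.0047, -0.029, 0.197] 276.3265282825619 271.16469286993106
[-0.01, -0.029, 0.198] 276.38612330268523 239.8817686346554
[0.022, -0.029, 0.195] 276.26030805252236 304.88159013346416
```

Run:
```python
from h import *
H=cams.calibration("wrist")['hand_eye']
for n in ("w1","w4","w5"):
    z=np.load(f"pics/{n}.npz");d=z['d'];P=cloud(d,z['K'],H)*1e3
    m=(d>0)&(P[...,2]<30)&(P[...,2]>-90)&(abs(P[...,0])<40)&(abs(P[...,1])<70)
    if n=="w5": m&=(P[...,2]<-44)
    Q=P[m];print(n,len(Q),"tip z",np.percentile(Q[:,2],[50,90,98,100]).round(1))
    for lo in range(-80,20,10):
        q=Q[(Q[:,2]>lo)&(Q[:,2]<=lo+10)]
        if len(q)>5:print(lo,len(q),"x",np.percentile(q[:,0],[2,98]).round(),"|y|",np.percentile(abs(q[:,1]),[2,98]).round())
```

```text
w1 8239 tip z [-72.7 -56.3 -51.  -48.1]
-80 2532 x [-11.  10.] |y| [42. 56.]
-70 2073 x [-11.  10.] |y| [42. 56.]
-60 1369 x [-11.  10.] |y| [42. 55.]
-50 85 x [-10.   7.] |y| [43. 43.]
w4 8254 tip z [-72.7 -56.3 -51.1 -47.8]
-80 2556 x [-11.  10.] |y| [42. 56.]
-70 2055 x [-11.  10.] |y| [42. 56.]
-60 1382 x [-11.  10.] |y| [42. 55.]
-50 81 x [-9.  7.] |y| [42. 43.]
w5 9330 tip z [-81.9 -55.3 -46.8 -44. ]
-80 1555 x [-11.  12.] |y| [ 0. 20.]
-70 985 x [ 5. 10.] |y| [ 0. 13.]
-60 929 x [ 5. 10.] |y| [ 0. 13.]
-50 459 x [ 5. 10.] |y| [ 0. 13.]
```

The depth image shows the real fingertips 48 mm behind the reported TCP when open, where 13 mm was expected. The tool data are therefore off by about 35 mm along tool z. The first grip caught only the head's corner, and this one closed above the head. I set the grasp depth from the seen fingertips: open, advance 35 mm, and look before closing.

```bash
sed -i 's/(.019-back)/(.054-back)/' h.py
python3 -m inch '{"offset":[[0,0,-0.1],[0,0,-0.1],[0,0,-0.1]],"turn":[[0,0,0],[0,0,0],[0,0,0]],"claw":[-1,-1,-1]}'
python3 - <<'E'
from h import *
from cell import telemetry
st=telemetry.read_state()
p,d=cams.snapshot("wrist");c=cams.calibration("wrist")
T=pose(st)@c['hand_eye'];np.savez("pics/w6.npz",p=p,d=d,T=T,K=c['K'])
delta(*grasp(.07,.07))
E
python3 lean.py pics/w6.npz
```

```text
t: 9.02
eef_pos: [0.5094, 0.0487, 0.1778]
eef_rot: [3.14, -0.07, -2.836]
force: [0.8, 0.2, -0.1]
opening: 0.0543
offset [-0.0026, -0.0011, 0.3276] turn [0.0002, -0.0001, 0.0004]
head 1217 lean 0.0637 x [-0.0103  0.0216] y [-0.0334 -0.0245] z0 0.1969
flat 3142 lean 0.1798 x [-0.0069  0.0069] y [-0.095   0.0352] z0 0.1376
flat 3099 lean 0.1778 x [-0.0059  0.0078] y [-0.0951  0.0352] z0 0.1376
flat 3087 lean 0.1767 x [-0.0048  0.0089] y [-0.0951  0.0353] z0 0.1376
```

```bash
python3 -m inch '{"offset":[[0,0,0],[0,0,0],[0,0,0.1],[0,0,0.2],[0,0,0.28],[0,0,0.32],[0,0,0.32]],"turn":[[0,0,0],[0,0,0],[0,0,0],[0,0,0],[0,0,0],[0,0,0],[0,0,0]],"claw":[-1,-1,-1,-1,-1,-1,-1]}'
python3 -m inch '{"offset":[[0,0,0],[0,0,0],[0,0,0],[0,0,0],[0,0,0]],"turn":[[0,0,0],[0,0,0],[0,0,0],[0,0,0],[0,0,0]],"claw":[0,1,1,1,1]}' 50
python3 - <<'E'
from h import *
from cell import telemetry
st=telemetry.read_state();print(st['moment'],st['force'])
for k in (.065,.12,.178): delta(*grasp(k,k))
p,d=cams.snapshot("wrist");cv2.imwrite("pics/w7.png",p[:,:,::-1])
E
```

```text
t: 9.95
eef_pos: [0.5059, 0.0477, 0.1292]
eef_rot: [3.14, -0.072, -2.836]
force: [-0.1, 0.3, -0.7]
opening: 0.0854
t: 10.58
eef_pos: [0.5062, 0.0476, 0.1299]
eef_rot: [3.141, -0.07, -2.836]
force: [0.0, -0.3, 1.9]
opening: 0.0091
[-0.11226215  0.07345019 -0.00681694] [ 0.02971021 -0.29034652  1.86530135]
offset [-0.0015, 0.0001, 0.0092] turn [0.0001, -0.0008, 0.0004]
offset [-0.0012, 0.0001, 0.0092] turn [0.0001, 0.0079, 0.0004]
offset [-0.0008, 0.0001, 0.0092] turn [0.0001, 0.0171, 0.0004]
```

View pics/w7.png

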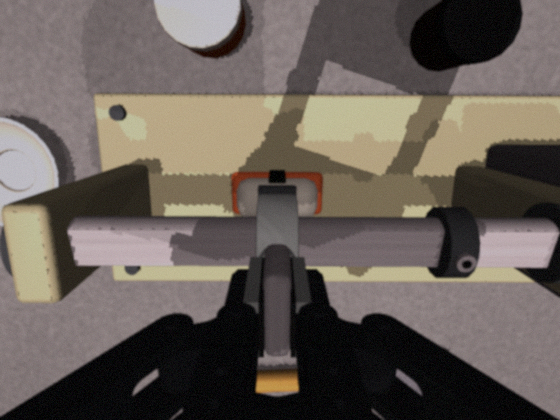

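The head at (277,310) now sits fully between the pads. I swing by +0.113 rad, which from here is a turn about the tool's y.

```bash
python3 -m inch '{"offset":[[-0.001,0,0],[-0.001,0,0],[-0.001,0,0],[-0.001,0,0],[-0.001,0,0]],"turn":[[0,0.006,0],[0,0.012,0],[0,0.018,0],[0,0.018,0],[0,0.018,0]],"claw":[1,1,1,1,1]}'
cat > snap.py <<'E'
from h import *
import sys
from cell import telemetry
st=telemetry.read_state();print(st['moment'].round(3),st['force'].round(2))
p,d=cams.snapshot("wrist");c=cams.calibration("wrist")
np.savez(sys.argv[1],p=p,d=d,T=pose(st)@c['hand_eye'],K=c['K']);cv2.imwrite(sys.argv[1][:-3]+"png",p[:,:,::-1])
E
python3 snap.py pics/w8.npz; python3 lean.py pics/w8.npz; sed -e 's/+.03)<.016/+.029)<.0035/' -e 's/(Z<.21)/(Z<.203)/' lean.py > lean2.py; python3 lean2.py pics/w8.npz|head -1
```

```text
t: 11.25
eef_pos: [0.5064, 0.0477, 0.1298]
eef_rot: [3.141, -0.183, -2.836]
force: [1.6, -2.0, 2.0]
opening: 0.009
[-0.176  0.16  -0.012] [ 1.64 -1.99  2.02]
head 1735 lean 0.0385 x [-0.003   0.0254] y [-0.0386 -0.0196] z0 0.1974
flat 4952 lean 0.1769 x [-0.0069  0.0069] y [-0.095   0.0352] z0 0.1376
flat 4925 lean 0.1763 x [-0.0059  0.0078] y [-0.095   0.0351] z0 0.1376
flat 4912 lean 0.1766 x [-0.0049  0.0088] y [-0.0951  0.035 ] z0 0.1376
head 1597 lean 0.1841 x [-0.0025  0.0294] y [-0.0323 -0.0257] z0 0.1984
```

Head 0.184 against flat 0.177. I trim slightly, then turn the screw clockwise (positive about tool z).

```bash
python3 -m inch '{"offset":[[0,0,0],[0,0,0],[0,0,0]],"turn":[[0,-0.001,0],[0,-0.001,0],[0,-0.001,0]],"claw":[1,1,1]}'
python3 snap.py pics/w9.npz; python3 lean2.py pics/w9.npz|head -2
```

```text
t: 11.68
eef_pos: [0.5063, 0.0477, 0.1298]
eef_rot: [3.141, -0.177, -2.836]
force: [0.9, -1.0, 3.1]
opening: 0.0091
[-0.321 -0.022 -0.016] [ 0.93 -1.02  3.09]
head 1610 lean 0.1789 x [-0.0031  0.0289] y [-0.0323 -0.0257] z0 0.1983
flat 4930 lean 0.1814 x [-0.0068  0.0069] y [-0.0952  0.0351] z0 0.1375
```

Head 0.179, flat 0.177–0.181, so they face each other squarely. Now the twist.

```bash
python3 -m inch '{"offset":[[0,0,0],[0,0,0],[0,0,0],[0,0,0],[0,0,0],[0,0,0],[0,0,0],[0,0,0],[0,0,0],[0,0,0]],"turn":[[0,0,0.02],[0,0,0.045],[0,0,0.07],[0,0,0.095],[0,0,0.12],[0,0,0.145],[0,0,0.17],[0,0,0.19],[0,0,0.2],[0,0,0.2]],"claw":[1,1,1,1,1,1,1,1,1,1]}' 60
python3 snap.py pics/w10.npz; python3 lean2.py pics/w10.npz|head -2; python3 -c "
from h import *
from cell import telemetry
T=pose(telemetry.read_state());print('tool twist vs stand',R.from_matrix(tool(.178).T@T[:3,:3]).as_rotvec())"
```

```text
t: 12.98
eef_pos: [0.5061, 0.0471, 0.1299]
eef_rot: [-2.972, -0.055, 2.187]
force: [0.4, -3.6, 5.2]
opening: 0.0095
[-1.047  0.257  0.152] [ 0.44 -3.57  5.19]
head 543 lean -0.0938 x [-0.0063  0.018 ] y [-0.0322 -0.0258] z0 0.1945
flat 3022 lean 0.1753 x [-0.0069  0.0068] y [-0.0083  0.0367] z0 0.1376
tool twist vs stand [ 3.25670476e-04 -1.96036270e-04  1.25261405e+00]
```

```bash
python3 -m inch '{"offset":[[0,0,0],[0,0,0],[0,0,0],[0,0,0]],"turn":[[0,0,0.008],[0,0,0.016],[0,0,0.016],[0,0,0.016]],"claw":[1,1,1,1]}'
cat > tw.py <<'E'
from h import *
from cell import telemetry
s=telemetry.read_state();T=pose(s);r=R.from_matrix(tool(.178).T@T[:3,:3]).as_rotvec();print('twist',r.round(4),'moment z tool',(T[:3,:3].T@s['moment']).round(3),'force tool',(T[:3,:3].T@s['force']).round(2),s['opening'])
E
python3 tw.py
python3 -m inch '{"offset":[[0,0,0],[0,0,0],[0,0,0]],"turn":[[0,0,0.008],[0,0,0.01],[0,0,0.01]],"claw":[1,1,1]}'
python3 tw.py
```

```text
t: 13.52
eef_pos: [0.5061, 0.0471, 0.1299]
eef_rot: [-2.968, -0.038, 2.089]
force: [-0.4, -4.4, 4.6]
opening: 0.0092
twist [ 4.0000e-04 -2.0000e-04  1.3526e+00] moment z tool [ 0.894 -0.935 -0.125] force tool [-3.44 -3.31 -4.24] 0.009227995557094588
t: 13.9
eef_pos: [0.5061, 0.0472, 0.1299]
eef_rot: [-2.966, -0.027, 2.03]
force: [0.2, -5.0, 5.7]
opening: 0.009
twist [ 9.0000e-04 -7.0000e-04  1.4125e+00] moment z tool [ 0.772 -0.883 -1.646] force tool [-4.42 -3.03 -5.33] 0.009031141940991024
```

The moment rose to 1.65 N m at a twist of 1.41, so the screw is against its stop. I let go and back off along the screw.

```bash
python3 -m inch '{"offset":[[0,0,0],[0,0,0],[0,0,0],[0,0,0],[0,0,-0.2],[0,0,-0.5],[0,0,-0.8],[0,0,-0.8],[0,0,-0.8]],"turn":[[0,0,0],[0,0,0],[0,0,0],[0,0,0],[0,0,0],[0,0,0],[0,0,0],[0,0,0],[0,0,0]],"claw":[-1,-1,-1,-1,-1,-1,-1,-1,-1]}'
python3 snap.py pics/w11.npz; python3 lean.py pics/w11.npz
python3 - <<'E'
from h import *
z=np.load("pics/w11.npz");d=z['d'];L=(cloud(d,z['K'],z['T'])-O)@S
m=(d>0)&(L[...,2]>.188)&(L[...,2]<.206)&(abs(L[...,0]-.012)<.03)&(abs(L[...,1]+.03)<.03)
Q=(L[m][:,:2]*1e3).astype(np.float32);print(len(Q),cv2.minAreaRect(Q),"axis lean",np.arctan2(np.array(cv2.minAreaRect(Q)[0])[0]-1,68))
e,V=np.linalg.eigh(np.cov(Q.T));v=V[:,1];print("head long axis from stand x (rad)",np.arctan2(v[1],v[0]))
E
```

```text
t: 15.02
eef_pos: [0.526, 0.0541, 0.247]
eef_rot: [-2.965, -0.028, 2.025]
force: [0.3, 0.3, -0.4]
opening: 0.0855
[ 0.023 -0.088 -0.01 ] [ 0.34  0.3  -0.36]
head 615 lean 0.1718 x [0.0066 0.0197] y [-0.0433 -0.0148] z0 0.198
flat 1872 lean 0.1769 x [-0.0069  0.0068] y [-0.0947  0.0358] z0 0.1376
flat 1848 lean 0.179 x [-0.0059  0.0078] y [-0.0948  0.0358] z0 0.1376
flat 1812 lean 0.1827 x [-0.0049  0.0088] y [-0.0947  0.0358] z0 0.1376
729 ((12.743120193481445, -28.37077522277832), (10.674882888793945, 33.47764205932617), 14.042401313781738) axis lean 0.17100629108742332
head long axis from stand x (rad) 1.795864696417058
```

View pics/w11.png

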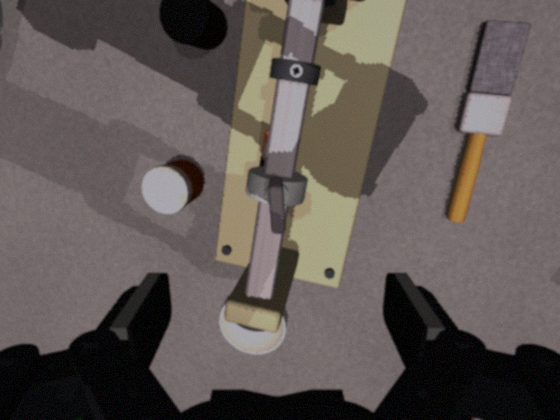

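The view shows the head at (278,205) turned to about 77° (1.33–1.35 rad) clockwise. Its lean is 0.171–0.172 against 0.177–0.183 for the flat, the gripper is clear, and the bystander objects in view are undisturbed. I hand in.

```bash
python3 -c "
from cell import manip,telemetry
print(telemetry.read_state()['t'],manip.sign_off())"
```

```text
the job is handed in; nothing more can be done
15.075 None
```

I swung the collar until its thumb screw faced the spindle's flat, then turned the screw clockwise to its stop. I let go, backed the gripper clear and handed the job in at 15.1 s.

**Last checks**
- **Collar:** just before tightening, the screw leaned 0.179 rad and the flat 0.177–0.181 rad. After letting go, the screw measured 0.171–0.172 rad against 0.177–0.183 rad for the flat, about 0.4° off square and close to the measurement error.
- **Screw:** the head measured 1.33–1.35 rad by two image fits. The resisting moment rose to 1.65 N m when I pushed past 1.35 rad, so it was against the stop.
- **Surroundings:** the arm touched none of the loose items. The dish, brush and jars in the last picture look undisturbed. I did not compare every item's position before and after, and the thinner bottle was not in that picture.

**What did not go as planned**
- **Finger length:** the wrist camera put the real fingertips about 35 mm behind the stated tool point. The first grip therefore caught only the head's corner and swung the collar about 0.11 rad past the flat. The second grip closed on nothing above the head. I corrected the depth, gripped again and finished the swing, all before tightening.
- **Joint limit:** one approach pose reached the arm's range limits. Joint 3 read 0.039 rad against its 0.04 limit, and joint 5 read 2.657 against 2.66. I backed off at once and used a smaller tilt, but I can't tell whether the 0.001 rad counts as passing the range.

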